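# Unclamp a lens dry box and crack its sealed lid

### The job

Take the yellow-handled key out of its stand, turn the dry box's clamping screw anticlockwise as far as it goes with the key (not with the fingers), and put the key back upright in its stand. Then grip the lid's bow handle and pull up until the sticky seal lets go, so that air seeps in slowly: finish still holding the lid about 20 mm open at its front edge, and never let it open more than 50 mm there. Leave the other things on the bench where they are.

Things in the scene. Friction and masses are not known exactly. Their poses are not given: they have to be found in the camera images.
- drybox: blue open-topped box 170 (x) x 180 (y) x 80 mm with 6 mm walls, fixed to the bench, holding lens blanks; origin at the centre of its underside, z up, its front faces -x. A grey-framed clear lid 10 mm thick covers it (lid top 90 mm above the origin), hinged along the rear (+x) rim. An aluminium bracket in the middle of the front carries the clamping screw, 20 mm in front of the front wall (at x = -105 mm)
- lid (a joint): opening angle of the lid in rad, 0 shut, grows as its front edge rises (the front edge is 170 mm from the hinge: 0.118 rad is 20 mm, 0.298 rad is 50 mm). The rubber seal sticks: the upward pull needed at the handle climbs to about 14 N (11 to 17 N) within the first 1 to 2 mm of handle travel, then falls quickly to about 3 N from 0.06 rad on; the lid falls shut and sticks again when let go
- lid_hinge (a point): point on the lid's hinge line (parallel to the box's y), 85 mm behind the box's centre and 80 mm above its underside, midway along
- lid_handle (a point): middle of the steel bow handle's bar, 12 mm thick round bar, 84 mm long, parallel to the box's y, bar centre 32 mm above the lid's top, 120 mm in front of the hinge and 42 mm above the hinge when shut; moves with the lid. 26 mm are free under the bar
- screw (a joint): angle of the captive clamping screw in rad, 0 fully clamped, grows anticlockwise seen from above, stop at 1.3. Near 0 its red wing lies over the lid's front edge and locks it; from 1.0 on the lid is free. Stays where left; needs about 0.06 N m
- screw_head (a point): top of the screw's brass bar, on the screw's vertical axis, 108 mm above the box's underside; moves with the screw, x axis along the bar (at joint 0 parallel to the box's x). The bar is 20 mm long, 5 mm thick, 9 mm high with rounded top and ends, on a steel disc 18 mm across
- key: loose 0.12 kg key, 123 mm tall, standing upright in its stand: yellow flat handle 40 (x) x 12 (y) x 46 mm at 77 to 123 mm height, 12 mm round shank, dark foot 33 (x) x 17 (y) x 21 mm with a pocket open downward 26 (x) x 8.5 (y) x 14 mm deep that fits over the screw's bar (either way round; about 0.15 rad of turning play; fully on, its underside is 9 mm below the bar's top). Origin at the centre of its underside, z up along the shank
- key_grip (a point): middle of the key's yellow handle, 100 mm above its underside; pinch across its 12 mm thickness (the key's y)
- stand: wooden plate 90 (x) x 80 (y) x 8 mm fixed to the bench with an upright aluminium collar in the middle, inner 39 (x) x 23 (y) mm, walls 4 mm, top 38 mm above the bench; stands to the right or to the left of the dry box; origin at the centre of the underside
- stand_floor (a point): centre of the collar's floor, 8 mm above the bench, on which the key's foot stands, its long side along the stand's x (either way round)
- lens_carton: bystander: white and blue flat carton 96 x 96 x 17 mm, origin at centre of underside
- marker: bystander: marker standing on its end, 17 mm thick, 94 mm tall, origin at centre of underside
- bottle_oil: bystander: small yellow bottle with a black cap, 27 mm across, 72 mm tall, origin at centre of underside
- bottle_clean: bystander: white bottle with a blue cap, 38 mm across, 105 mm tall, origin at centre of underside
- toothed_cap: bystander: white toothed ring 37 mm across, 12 mm high, origin at centre of underside
- screwdriver: bystander: small screwdriver with a green swivel head lying flat, 114 x 32 x 15 mm, origin at centre of underside

How it is judged:
By the outcome, as a careful person would: the job done as asked, in the order asked, and still so for the second after the job is handed in, while the arm keeps its last pose, push and grip.
It also fails if it takes over 64 s, if anything falls off the work surface, if the arm or the gripper's body presses on something with over 40 N, if the wrist force passes 120 N, or if a joint passes its speed limit or range.

### The arm

A 7-joint arm with a two-finger parallel gripper is mounted at the origin on a cart in front of the work surface, level with it; the furniture and walls round the work are solid. World frame = base frame: x ahead of the robot, y to its left, z up, the work surface at z = 0. Lengths are in m, angles in rad, forces in N, time in s.
With the tool pointing down it reaches from about 0.425 to 0.825 m from the base axis. Payload 3.6 kg.
Tool frame: the origin (TCP) lies where the fingers leave the gripper's body, on its centre line; the fingertips stand 73 mm ahead of it and the grasp point (between the pads) lies 54 mm ahead of it; z points along the fingers, y is the line along which they close (so a half turn about z gives the same grasp; the last joint's range is limited). The gripper opens to 85 mm and grips with 20 to 120 N. Pads are 22 mm wide; open, the fingers measure 114 mm over their backs; the gripper's body (76 mm by 85 mm) begins 54 mm behind the grasp point. The pads swing forward as they close: fully open they stand 13 mm farther back than shut.
Start: joints at [1.29, 0.615, -0.013, 1.423, 0.008, 1.103, -0.04], TCP at [0.163, -0.629, 0.304] pointing down, gripper open.
Joint ranges: [-3.12, 3.12], [-0.3, 2.06], [-1.34, 1.32], [0.26, 2.42], [-1.36, 4.5], [0.01, 1.98], [-2.84, 2.84]. Speed limits (rad/s): [2.79, 2.79, 3.14, 3.14, 3.14, 3.14, 3.14].

### API

Orientations are given as a unit quaternion [x, y, z, w].
In Python, from station import arm, snapshot, camera_info, ticket gives the robot as it stands. Calls block until the motion is done:
- arm.movep(position, orientation): joint-space move of the TCP to a pose.
- arm.line_to(position, velocity=0.15, ori=None): straight line of the TCP; ori=None keeps the orientation; velocity is the mean speed in m/s.
- arm.move_j(angles): joint-space move.
- arm.move_gripper(opening, effort=None): opening from 0.0 (shut) to 1.0 (fully open); effort is the grip in N (None keeps the last); returns when the fingers have stopped.
- arm.pause(seconds).
- arm.ik(position, orientation): joint angles nearest the present ones, or None.
- snapshot(name): name is "scene" or "side" or "wrist"; returns the picture (420x560x3 uint8, blue, green, red); there is no depth.
- camera_info(name): a dict with "fx", "fy", "cx", "cy" (pixels), "dist_coeffs" ([k1, k2, p1, p2, k3] as OpenCV has them; the pictures are not rectified), "R" (3x3) and "t" (3): a world point X has camera coordinates R X + t; the wrist camera has in their place "T_tool_cam" (4x4, takes a point from camera to tool coordinates, whose origin is the TCP and whose axes are the flange's). Camera axes: x right, y down, z forward; pixel columns grow to the right and rows downward; lengths in m; the calibration is good to about 2 mm. A picture is of the moment at which its call begins: read the wrist's pose just before it. camera_info takes no time and is no camera call.
A pose or a line that the arm cannot do raises arm.MotionError and nothing moves.
- ticket.finish_job(): hands the job in; it is judged then, once.
Readings, each from a call of its own:
- arm.read_time(): time.
- arm.read_joint_positions(): joint angles.
- arm.read_dq(): joint speeds.
- arm.read_effort(): joint torques, N m.
- arm.read_tool_pos(): TCP position.
- arm.read_eef_rot(): TCP orientation.
- arm.read_ft_force(): force on the tool from outside, world axes, zero at the start.
- arm.read_wrist_torque(): the same for the moment, N m.
- arm.read_opening(): opening from 0.0 (shut) to 1.0 (fully open).
- arm.read_finger_force(): force on a finger pad.
Only numpy, scipy, OpenCV 4.12 (cv2) and the standard library are available. Lean on these libraries where they do the work, as an engineer would, in place of code of your own. Each camera call takes 0.05 s, during which the arm holds its last target. There are 200 camera calls.

## Working session

There is one attempt and no reset: what is moved stays moved. The work goes in short steps, each a Python script; the robot and the scene stay as the last script left them, time stands still between calls to the robot, and variables do not carry over. Pictures are saved under pics/ and viewed, at most 10 in all, crops included, and the job is handed in when it is done.

```bash
mkdir -p pics; ls
python3 - <<'E'
from station import arm,snapshot,camera_info
import cv2,numpy as np
for n in("scene","side"):
    cv2.imwrite(f"pics/{n}0.png",snapshot(n)); c=camera_info(n); print(n,{k:np.round(v,4).tolist() for k,v in c.items() if not isinstance(v,str)})
print(camera_info("wrist")); print(arm.read_time(),arm.read_eef_rot())
E
```

```text
pics
scene {'fx': 523.1965, 'fy': 523.1965, 'cx': 286.7567, 'cy': 216.1259, 'dist_coeffs': [0.0509, 0.0, 0.0, 0.0, 0.0], 'R': [[0.8115, -0.5841, 0.0175], [-0.2802, -0.4153, -0.8655], [0.5128, 0.6974, -0.5007]], 't': [-0.4497, 0.2305, 1.5153]}
side {'fx': 385.2558, 'fy': 385.2558, 'cx': 276.286, 'cy': 211.753, 'dist_coeffs': [-0.0902, 0.0, 0.0, 0.0, 0.0], 'R': [[-0.9985, -0.0472, 0.0263], [-0.0433, 0.4096, -0.9112], [0.0322, -0.911, -0.4111]], 't': [0.4972, 0.1427, 0.9926]}
{'fx': 376.0385369761018, 'fy': 376.0385369761018, 'cx': 280.98513441078944, 'cy': 212.69403667761432, 'dist_coeffs': array([0.03560537, 0.        , 0.        , 0.        , 0.        ]), 'T_tool_cam': array([[ 1.09866958e-03, -9.44325293e-01, -3.29011450e-01,
         8.45496784e-02],
       [ 9.99999396e-01,  1.04860439e-03,  3.29609397e-04,
        -1.30126553e-03],
       [ 3.37443608e-05, -3.29011614e-01,  9.44325874e-01,
        -7.07807065e-02],
       [ 0.00000000e+00,  0.00000000e+00,  0.00000000e+00,
         1.00000000e+00]])}
0.1 [ 9.91954784e-01  1.26587292e-01 -1.62826851e-04 -1.15638599e-03]
```

View pics/scene0.png

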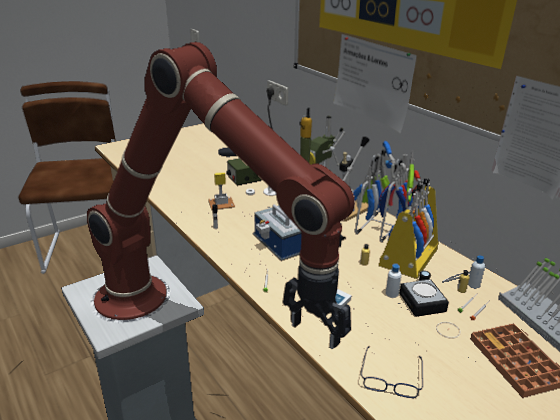

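View pics/side0.png

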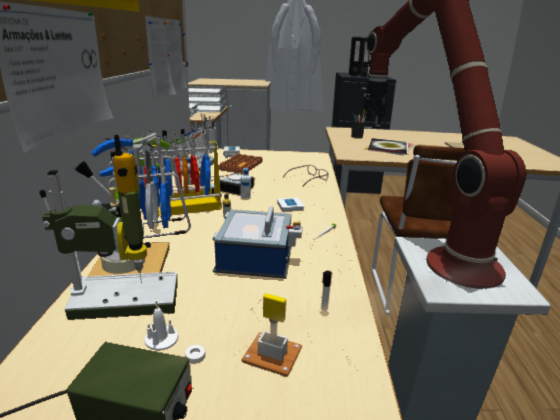

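The scene view shows the box near (283,230) and the stand at (222,203). In the side view the box's lid is near (255,225), the key handle at (275,307), the stand plate at (272,352), and the marker at (326,285). I'll get rough positions by intersecting rays with planes.

```bash
cat > h.py <<'E'
import numpy as np,cv2
from scipy.spatial.transform import Rotation as Rn
from station import arm,snapshot,camera_info
def cam(n,pose=None):
    c=camera_info(n);K=np.array([[c['fx'],0,c['cx']],[0,c['fy'],c['cy']],[0,0,1]]);D=np.array(c['dist_coeffs'],float)
    if n!='wrist': return K,D,np.array(c['R']),np.array(c['t'])
    p,q=pose; T=np.eye(4);T[:3,:3]=Rn.from_quat(q).as_matrix();T[:3,3]=p
    M=np.linalg.inv(T@c['T_tool_cam']); return K,D,M[:3,:3],M[:3,3]
def onz(cm,uv,z):
    K,D,R,t=cm; d=cv2.undistortPoints(np.array([[uv]],float),K,D)[0,0]
    d=R.T@np.r_[d,1]; o=-R.T@t; return o+d*(z-o[2])/d[2]
def proj(cm,X):
    K,D,R,t=cm; return cv2.projectPoints(np.atleast_2d(np.array(X,float)),cv2.Rodrigues(R)[0],t,K,D)[0][:,0]
def down(yaw): # tool z down, tool x axis at world angle yaw
    x=np.array([np.cos(yaw),np.sin(yaw),0]);z=np.array([0,0,-1.]);return Rn.from_matrix(np.c_[x,np.cross(z,x),z]).as_quat()
def wshot(name):
    p=(np.array(arm.read_tool_pos()),np.array(arm.read_eef_rot()));im=snapshot('wrist');cv2.imwrite(f'pics/{name}.png',im);np.savez(f'pics/{name}.npz',p=p[0],q=p[1]);return im,p
def load(name):
    d=np.load(f'pics/{name}.npz');return cam('wrist',(d['p'],d['q']))
E
python3 - <<'E'
from h import *
s=cam('side');c=cam('scene')
for n,a,z in(("standplate",(272,352),.008),("key",(275,307),.108),("box lid front-R",(290,245),.09),("lidcentre",(255,228),.09),("marker",(325,305),0),("handle",(267,223),.122)):
    print(n,onz(s,a,z).round(3))
for n,a,z in(("stand",(222,203),.008),("key",(220,178),.108),("boxhandle",(280,213),.122),("marker",(215,226),0)):
    print(n,onz(c,a,z).round(3))
print(Rn.from_quat(arm.read_eef_rot()).as_matrix().round(2))
# which yaws are reachable, and joints
for y in np.arange(-3.14,3.14,.4):
    for P in((.55,.3,.33),(.5,0.1,.33)):
        j=arm.ik(P,down(y)); print(round(y,2),P,None if j is None else np.round(j,2))
E
```

```text
standplate [0.49  0.344 0.008]
key [0.487 0.34  0.108]
box lid front-R [0.464 0.089 0.09 ]
lidcentre [0.553 0.01  0.09 ]
marker [0.383 0.188 0.   ]
handle [0.521 0.044 0.122]
stand [0.488 0.33  0.008]
key [0.491 0.341 0.108]
boxhandle [ 0.511 -0.019  0.122]
marker [ 0.39   0.208 -0.   ]
[[ 0.97  0.25 -0.  ]
 [ 0.25 -0.97  0.  ]
 [-0.   -0.   -1.  ]]
-3.14 (0.55, 0.3, 0.33) [ 0.06  0.83 -1.24  1.44  0.78  1.42  0.39]
-3.14 (0.5, 0.1, 0.33) [ 0.51  0.65 -1.25  1.76  0.65  1.22  0.65]
-2.74 (0.55, 0.3, 0.33) [ 0.04  0.79 -1.15  1.44  0.72  1.37  0.84]
-2.74 (0.5, 0.1, 0.33) [ 0.47  0.59 -1.15  1.76  0.59  1.17  1.12]
-2.34 (0.55, 0.3, 0.33) [ 0.04  0.79 -1.15  1.44  0.72  1.37  1.24]
-2.34 (0.5, 0.1, 0.33) [ 0.47  0.59 -1.15  1.76  0.59  1.17  1.52]
-1.94 (0.55, 0.3, 0.33) [ 0.04  0.79 -1.15  1.44  0.72  1.37  1.64]
-1.94 (0.5, 0.1, 0.33) [ 0.47  0.59 -1.15  1.76  0.59  1.17  1.92]
-1.54 (0.55, 0.3, 0.33) [ 0.04  0.79 -1.15  1.44  0.72  1.37  2.04]
-1.54 (0.5, 0.1, 0.33) [ 0.47  0.59 -1.15  1.76  0.59  1.17  2.32]
-1.14 (0.55, 0.3, 0.33) [ 0.04  0.79 -1.15  1.44  0.72  1.37  2.44]
-1.14
[... 695 characters left out ...]
0.43 -0.64  1.77  0.3   1.04 -1.26]
1.26 (0.55, 0.3, 0.33) [-0.03  0.71 -0.96  1.44  0.59  1.29 -1.34]
1.26 (0.5, 0.1, 0.33) [ 0.24  0.44 -0.7   1.77  0.33  1.05 -0.89]
1.66 (0.55, 0.3, 0.33) [ 0.02  0.77 -1.1   1.44  0.69  1.35 -1.02]
1.66 (0.5, 0.1, 0.33) [ 0.29  0.47 -0.79  1.77  0.37  1.06 -0.54]
2.06 (0.55, 0.3, 0.33) [ 0.06  0.83 -1.23  1.44  0.78  1.42 -0.69]
2.06 (0.5, 0.1, 0.33) [ 0.35  0.49 -0.89  1.77  0.43  1.09 -0.2 ]
2.46 (0.55, 0.3, 0.33) [ 0.07  0.85 -1.28  1.44  0.81  1.44 -0.32]
2.46 (0.5, 0.1, 0.33) [ 0.41  0.54 -1.01  1.77  0.5   1.12  0.13]
2.86 (0.55, 0.3, 0.33) [ 0.07  0.85 -1.28  1.44  0.81  1.44  0.08]
2.86 (0.5, 0.1, 0.33) [ 0.47  0.59 -1.15  1.76  0.59  1.17  0.44]
```

Run:
```python
from h import *
def go(P,y,n):
    az=np.arctan2(P[1],P[0]); arm.movep(P,down(y)); arm.pause(.2); wshot(n)
    print(np.round(arm.read_joint_positions(),2),arm.read_tool_pos(),arm.read_time())
go([.49,.05,.40],1.57,'w1'); go([.49,.37,.38],1.9,'w2')
a=cv2.imread('pics/w1.png');b=cv2.imread('pics/w2.png')
```

```text
[ 0.35  0.34 -0.69  1.69  0.23  1.19 -0.4 ] [0.49009342 0.0496283  0.39991689] 3.0333
[-0.24  0.6  -0.78  1.4   0.42  1.32 -0.72] [0.49081355 0.36871871 0.38028178] 4.5
```

View pics/w1.png

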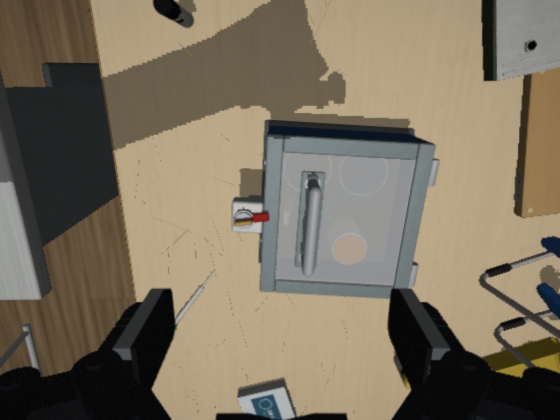

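View pics/w2.png

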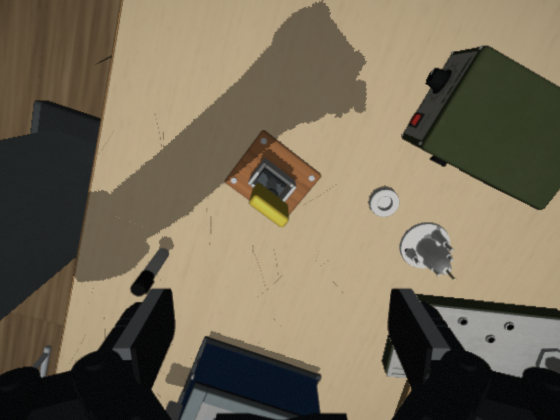

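w1 shows the box, with lid corners near (265,136), (436,143), (415,297) and (261,290), the handle bar from (314,180) to (309,273), and the screw near (243,215). w2 shows stand plate corners at (265,130), (226,181) and (321,176), with the key's yellow handle near (269,205). I'll zoom in on the details.

Run:
```python
from h import *
a=cv2.imread('pics/w1.png');b=cv2.imread('pics/w2.png')
f=lambda im,x,y,w,s:cv2.resize(im[y:y+w,x:x+w],(s,s),interpolation=cv2.INTER_CUBIC)
cv2.imwrite('pics/z1.png',np.hstack([f(a,225,190,50,400),f(b,222,126,100,400)]))
c=cv2.resize(a[115:310,225:450],None,fx=3,fy=3,interpolation=cv2.INTER_CUBIC);cv2.imwrite('pics/z2.png',c)
```

```text
(no output)
```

View pics/z1.png

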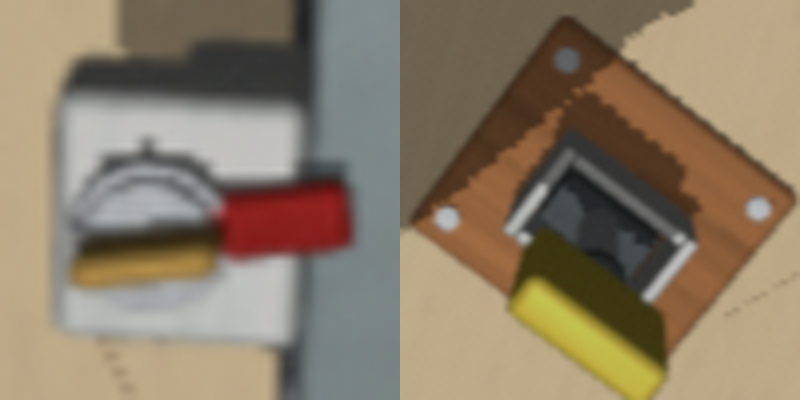

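View pics/z2.png

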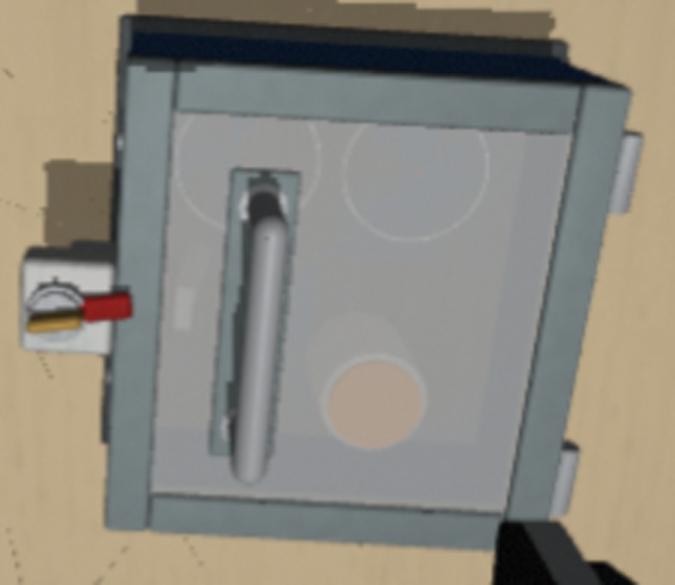

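```bash
cat >> h.py <<'E'
def fit(cm,obj,px,x0):
    from scipy.optimize import least_squares
    obj=np.array(obj,float);px=np.array(px,float)
    W=lambda p:np.c_[obj[:,:2]@np.array([[np.cos(p[2]),np.sin(p[2])],[-np.sin(p[2]),np.cos(p[2])]])+p[:2],obj[:,2]]
    r=least_squares(lambda p:(proj(cm,W(p))-px).ravel(),x0,loss='soft_l1');return r.x,(proj(cm,W(r.x))-px).round(1).tolist()
E
python3 - <<'E'
from h import *
c1=load('w1');c2=load('w2')
z=lambda x,y:(225+x/3,115+y/3)
p,r=fit(c1,[(-.085,.09,.09),(.085,.09,.09),(-.085,-.09,.09),(-.035,.036,.122),(-.035,-.042,.122),(-.105,0,.108)],
 [z(128,54),z(630,90),z(107,527),z(268,228),z(248,482),(243.1,223.5)],[.53,.01,0]);print('box',p.round(4),r)
y=lambda x,y:(222+(x-400)/4,126+y/4)
q=[y(567,16),y(797,198),y(412,222)]
st,r=fit(c2,[(.045,.04,.008),(.045,-.04,.008),(-.045,.04,.008)],q,[.49,.34,0.7]);print('st',st.round(4),r)
st2,r2=fit(c2,[(-.045,.04,.008),(.045,.04,.008),(-.045,-.04,.008)],q,[.49,.34,-.7]);print('stB',st2.round(4),r2)
for n,u in(('collar corners',[y(573,148),y(696,240),y(505,232)]),):
    print(n,[onz(c2,k,.038).round(4) for k in u])
print('key top',[onz(c2,y(*k),.131).round(4) for k in((537,278),(510,305),(640,400),(667,370))])
print('bar ends',[onz(c1,(225+k[0]/8,190+k[1]/8),.108).round(4) for k in((72,272),(215,262))])
# other cameras check: side & scene key top centre
print(proj(cam('side'),[np.r_[p[:2],.09]]),proj(cam('side'),[np.r_[st[:2],.131]]))
E
```

```text
box [ 0.5551 -0.0086 -0.0648] [[-0.4, 0.6], [1.8, -0.8], [-1.5, 0.8], [0.5, 6.8], [0.1, -5.8], [-0.4, -0.4]]
st [0.4885 0.3398 1.1509] [[8.3, -0.7], [-0.1, -0.3], [-2.9, 3.1]]
stB [ 0.4903  0.3417 -0.3357] [[-0.1, -1.0], [1.9, 0.4], [-1.2, 0.5]]
collar corners [array([0.4742, 0.3634, 0.038 ]), array([0.5153, 0.3495, 0.038 ]), array([0.4633, 0.3344, 0.038 ])]
key top [array([0.4731, 0.3526, 0.131 ]), array([0.4693, 0.3447, 0.131 ]), array([0.5041, 0.3325, 0.131 ]), array([0.5075, 0.3414, 0.131 ])]
bar ends [array([ 0.4413, -0.0028,  0.108 ]), array([ 0.4597, -0.0014,  0.108 ])]
[[254.95943379 224.75737816]] [[274.41173731 295.83400114]]
```

The box is at (0.555,-0.009) with yaw -0.065. The screw head is at (0.4505,-0.002), and its bar has a world yaw of about +0.07. The stand and key are at (0.489,0.342) with yaw -0.325. I'll grasp the key now.

Run:
```python
from h import *
K=[.489,.342]; ky=-.325
arm.movep(K+[.26],down(ky)); print(np.round(arm.read_joint_positions(),2))
arm.line_to(K+[.162],.12)
f0=np.array(arm.read_ft_force())
arm.move_gripper(0.0,60); arm.pause(.2)
print('open',arm.read_opening(),arm.read_finger_force(),np.array(arm.read_ft_force())-f0,arm.read_tool_pos())
arm.line_to(K+[.25],.08); arm.line_to(K+[.33],.2)
print(np.array(arm.read_ft_force())-f0,arm.read_opening())
S=[.4505,-.002]
arm.movep(S+[.33],down(.07)); print(np.round(arm.read_joint_positions(),2))
arm.line_to(S+[.275],.1); arm.pause(.3); wshot('w3'); print(arm.read_tool_pos(),arm.read_time(),arm.read_ft_force(),arm.read_wrist_torque())
```

```text
[-0.53  0.58 -0.19  1.64  0.13  0.93 -2.66]
open 0.13516414802279536 58.559165596961975 [ 0.10422769 -0.18694116  2.90634411] [0.48908173 0.34203013 0.16216675]
[-1.73194067 -0.02936433 -1.25958486] 0.13027722322335103
[ 0.14  0.29 -0.24  1.92  0.08  0.94 -1.64]
[ 0.45064034 -0.00200313  0.27537024] 12.1667 [-0.23056572 -0.63700667 -1.84547363] [ 0.00441115 -0.01486391  0.00424496]
```

View pics/w3.png

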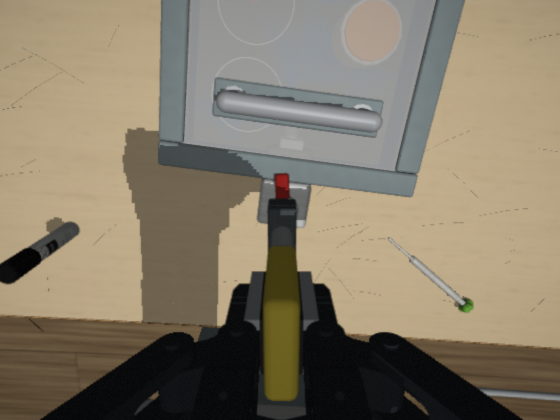

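The key is held. The dark foot is at about (283,215), in line with the red wing at (282,183). I'll overlay the model prediction to check the in-hand offset.

Run:
```python
from h import *
c=load('w3');d=np.load('pics/w3.npz');T=Rn.from_quat(d['q']).as_matrix()
im=cv2.imread('pics/w3.png');s=8;x0,y0=235,165
z=cv2.resize(im[y0:y0+70,x0:x0+90],None,fx=s,fy=s,interpolation=cv2.INTER_CUBIC)
P=lambda X:[(int((u-x0+.5)*s),int((v-y0+.5)*s)) for u,v in proj(c,X)]
tool=lambda L:(T@np.array(L,float).T).T+d['p']
for zz,col in((.154,(0,255,255)),(.133,(0,200,0))):
    q=P(tool([(a*.0165,b*.0085,zz) for a,b in((1,1),(1,-1),(-1,-1),(-1,1))]))
    cv2.polylines(z,[np.array(q)],True,col,1)
R=lambda a:np.array([[np.cos(a),-np.sin(a)],[np.sin(a),np.cos(a)]])
br=np.array([R(.07)@(a*.010,b*.0025) for a,b in((1,1),(1,-1),(-1,-1),(-1,1))])+[.4505,-.002]
cv2.polylines(z,[np.array(P(np.c_[br,np.full(4,.108)]))],True,(255,0,255),1)
cv2.imwrite('pics/z3.png',z)
```

```text
(no output)
```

View pics/z3.png

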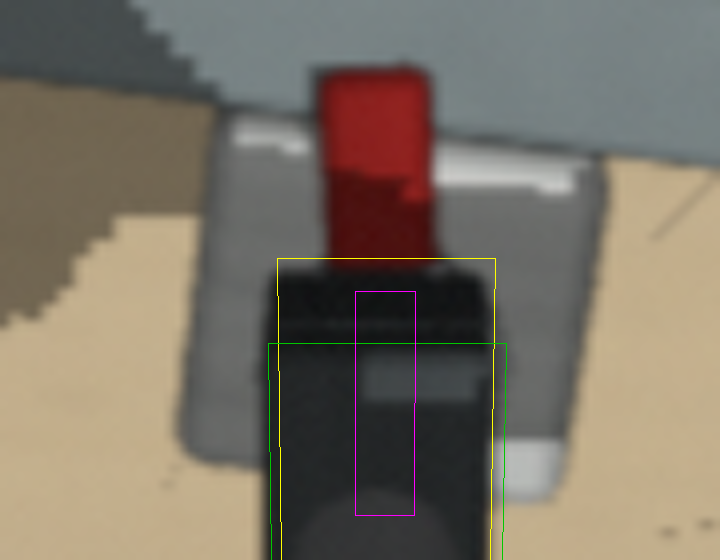

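The foot sits within 1 mm of nominal and lines up with the wing. I'll descend in small force-checked steps.

Run:
```python
from h import *
S=[.4510,-.0025]
arm.line_to(S+[.266],.08); f0=np.array(arm.read_ft_force())
for z in np.arange(.264,.2535,-.0015):
    arm.line_to(S+[z],.03); f=np.array(arm.read_ft_force())-f0
    print(round(z,4),f.round(1),round(arm.read_tool_pos()[2],4),np.round(arm.read_wrist_torque(),2))
    if f[2]>8: break
print(arm.read_time())
```

```text
0.264 [-0.1 -0.7 -0.5] 0.264 [-0.    0.    0.01]
0.2625 [-0.9 -0.2 -0.7] 0.2625 [-0.01  0.02 -0.04]
0.261 [ 0.5  0.3 -1.2] 0.2609 [-0.   -0.01  0.02]
0.2595 [-0.6  0.4 -0.3] 0.2594 [-0.06 -0.01 -0.03]
0.258 [-1.4 -0.3 -0. ] 0.2579 [ 0.03 -0.01  0.01]
0.2565 [-0.5  0.3  0.6] 0.2564 [ 0.05 -0.02 -0.03]
0.255 [-0.8 -0.3 -0.2] 0.2549 [-0.03  0.01  0.01]
0.2535 [-0.8 -0.4  0.5] 0.2534 [-0.08 -0.01  0.03]
14.4333
```

The key is seated without any contact force. Now I'll turn it anticlockwise to the stop.

Run:
```python
from h import *
S=[.4510,-.0025,.2535]; y=.07
def rot(y):
    arm.movep(S,down(y)); return arm.read_wrist_torque()[2],np.array(arm.read_ft_force())
for y in list(np.arange(.17,1.08,.15))+list(np.arange(1.1,1.5,.04)):
    t,f=rot(y); print(round(y,2),round(t,3),f.round(1),np.round(arm.read_tool_pos(),4))
    if abs(t)>.35: break
print('stop',y,arm.read_time(),arm.read_opening(),np.round(arm.read_joint_positions(),2)); wshot('w4')
```

```text
0.17 0.015 [ 0.5  0.2 -0.6] [ 0.451  -0.0026  0.2535]
0.32 0.021 [-0.   0.  -0.8] [ 0.451  -0.0026  0.2535]
0.47 0.016 [ 0.3 -0.2 -0.3] [ 0.4509 -0.0026  0.2535]
0.62 -0.005 [-0.6 -0.1 -0.6] [ 0.4509 -0.0025  0.2535]
0.77 -0.035 [-1.8 -0.2  0.2] [ 0.4508 -0.0025  0.2535]
0.92 -0.042 [-1.5  0.9 -0.6] [ 0.4507 -0.0024  0.2534]
1.07 0.003 [-1.4  1.3  0.5] [ 0.4507 -0.0024  0.2534]
1.1 -0.092 [-2.1  1.   0.3] [ 0.4507 -0.0024  0.2534]
1.14 -0.101 [-2.3  1.1  0.7] [ 0.4507 -0.0024  0.2534]
1.18 -0.096 [-3.2  1.   1.2] [ 0.4507 -0.0024  0.2534]
1.22 -0.043 [-3.1  1.5  2. ] [ 0.4507 -0.0025  0.2534]
1.26 -0.115 [-3.9  1.3  0.8] [ 0.4507 -0.0025  0.2534]
1.3 0.011 [-3.4  1.3  1.4] [ 0.4507 -0.0025  0.2534]
1.34 -0.026 [-4.3  1.6  0.8] [ 0.4507 -0.0025  0.2534]
1.38 -0.04 [-4.6  1.4  0.8] [ 0.4507 -0.0025  0.2534]
1.42 -0.057 [-4.9  0.9  1.3] [ 0.4507 -0.0025  0.2534]
1.46 -0.047 [-4.1  1.5  1.6] [ 0.4507 -0.0025  0.2534]
stop 1.4600000000000004 18.6833 0.13147573403242382 [ 0.39  0.44 -0.61  2.03  0.35  0.78 -0.54]
```

Run:
```python
from h import *
im=cv2.imread('pics/w4.png');b=snapshot('side');cv2.imwrite('pics/s4.png',b)
z=cv2.resize(im[120:420,160:420],(520,600),interpolation=cv2.INTER_CUBIC)
u,v=proj(cam('side'),[[.45,0,.12]])[0].astype(int);print(u,v)
k=cv2.resize(b[v-50:v+50,u-23:u+23],(276,600),interpolation=cv2.INTER_CUBIC)
cv2.imwrite('pics/z4.png',np.hstack([z,k]))
```

```text
296 217
```

View pics/z4.png

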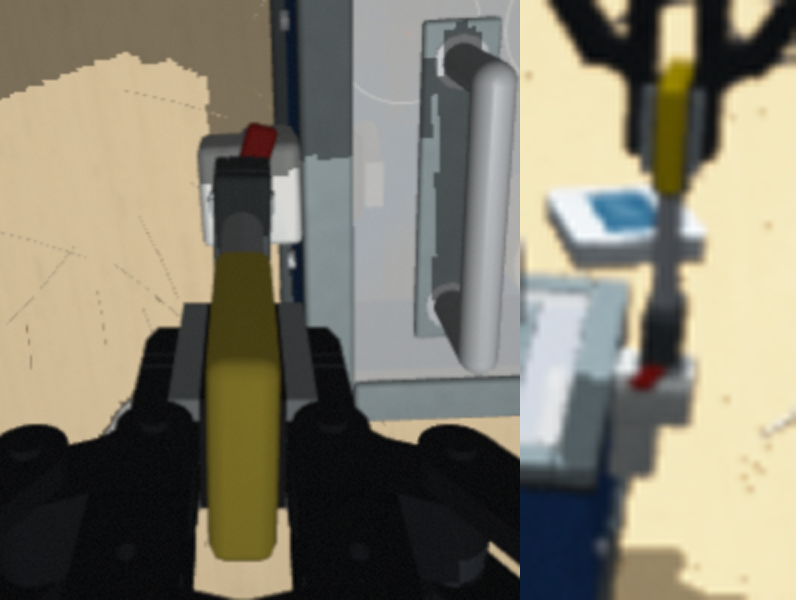

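The wing lags the key by about 0.2 rad and sits at a world yaw of about 1.25, close to the expected stop. I'll push a bit further to confirm.

Run:
```python
from h import *
S=[.4510,-.0025,.2535]
def meas():
    a=[];f=[]
    for _ in range(5): arm.pause(.02);a.append(arm.read_wrist_torque());f.append(arm.read_ft_force())
    return np.mean(a,0).round(3),np.mean(f,0).round(1)
print(meas())
for y in(1.50,1.54,1.58,1.62):
    arm.movep(S,down(y)); m=meas(); print(y,*m)
    if np.abs(m[0][2])>.3 or np.linalg.norm(m[1])>15: break
im,_=wshot('w5');print(arm.read_time(),arm.read_opening())
z=lambda n:cv2.resize(cv2.imread(f'pics/{n}.png')[170:260,240:320],(400,450),interpolation=cv2.INTER_CUBIC)
cv2.imwrite('pics/z5.png',np.hstack([z('w4'),z('w5')]))
```

```text
(array([ 0.403,  1.489, -0.061]), array([-4.9,  1.5,  1.2]))
1.5 [ 0.41   1.508 -0.062] [-5.   1.2  1.2]
1.54 [ 0.451  1.549 -0.2  ] [-5.   1.6  1.5]
1.58 [ 0.459  1.555 -0.39 ] [-5.1  1.4  2. ]
19.9167 0.13335183817311214
```

View pics/z5.png

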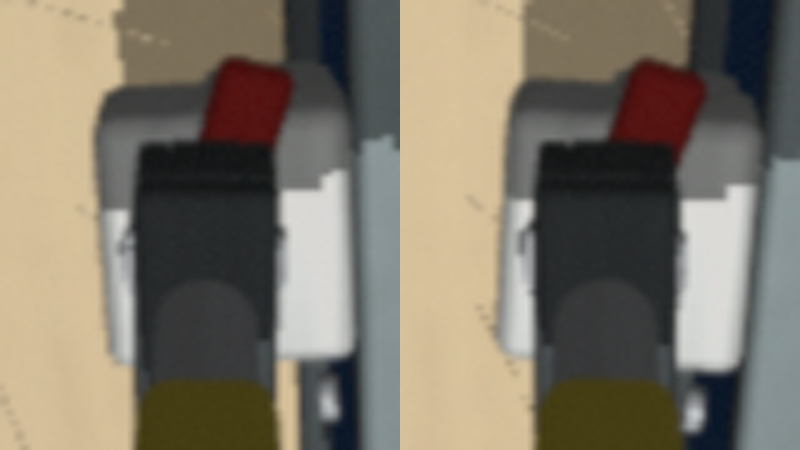

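Torque jumps from 0.06 to 0.39 N m while the wing stays put, so the screw is at its stop. Next I'll back off within the play, lift the key, and return it above the stand.

Run:
```python
from h import *
S=[.4510,-.0025]
arm.movep(S+[.2535],down(1.37)); arm.pause(.1); print(np.round(arm.read_ft_force(),1),np.round(arm.read_wrist_torque(),2))
arm.line_to(S+[.27],.04); print(np.round(arm.read_ft_force(),1)); arm.line_to(S+[.335],.15)
print(np.round(arm.read_ft_force(),1))
K=[.489,.342]
arm.movep(K+[.335],down(-.325)); arm.line_to(K+[.225],.15); arm.pause(.2); wshot('w6')
print(np.round(arm.read_joint_positions(),2),arm.read_time(),arm.read_tool_pos(),arm.read_opening())
c=load('w6');d=np.load('pics/w6.npz');T=Rn.from_quat(d['q']).as_matrix()
im=cv2.imread('pics/w6.png');s=6;x0,y0=230,160
z=cv2.resize(im[y0:y0+100,x0:x0+110],None,fx=s,fy=s,interpolation=cv2.INTER_CUBIC)
P=lambda X:np.array([(int((u-x0+.5)*s),int((v-y0+.5)*s)) for u,v in proj(c,X)])
for zz,col in((.154,(0,255,255)),(.133,(0,200,0))):
    L=np.array([(a*.0165,b*.0085,zz) for a,b in((1,1),(1,-1),(-1,-1),(-1,1))])
    cv2.polylines(z,[P(L@T.T+d['p'])],True,col,1)
a=-.33;R=np.array([[np.cos(a),-np.sin(a)],[np.sin(a),np.cos(a)]])
w=np.array([R@(a*.0195,b*.0115) for a,b in((1,1),(1,-1),(-1,-1),(-1,1))])+[.4893,.342]
cv2.polylines(z,[P(np.c_[w,np.full(4,.038)])],True,(255,0,255),1)
cv2.imwrite('pics/z6.png',z)
```

```text
[-3.4  0.2 -2.4] [-0.    0.91 -0.03]
[ 0.4 -0.4 -1.1]
[-0.4 -0.3 -1.1]
[-0.49  0.63 -0.25  1.67  0.19  0.86 -2.72] 24.4583 [0.48930691 0.3422135  0.22591698] 0.12985542006413336
```

View pics/z6.png

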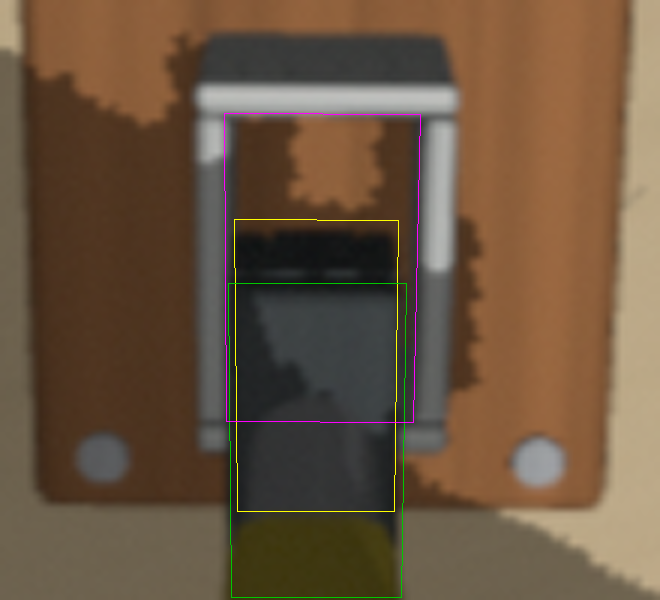

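The foot is about 1 mm off toward -x, and the collar tolerance is 3 mm. I'll shift slightly and insert under a force guard.

Run:
```python
from h import *
K=[.4899,.3417]
arm.line_to(K+[.200],.1); arm.pause(.1); f0=np.array(arm.read_ft_force())
for z in list(np.arange(.195,.165,-.005))+[.1645,.163,.162]:
    arm.line_to(K+[z],.06); f=np.array(arm.read_ft_force())-f0
    if np.abs(f).max()>2.5 or z<.166: print(round(z,4),f.round(1))
    if f[2]>6 or np.abs(f[:2]).max()>10: break
arm.pause(.1); print(arm.read_tool_pos(),np.array(arm.read_ft_force())-f0,arm.read_time())
```

```text
0.1645 [0.2 0.3 0.4]
0.163 [-0.   0.  -1.1]
0.162 [0.3 1.3 0.9]
[0.49007486 0.34184696 0.16220178] [0.63720513 0.44486363 0.52684652] 27.3083
```

Run:
```python
from h import *
K=[.4899,.3417]
arm.move_gripper(1.0); arm.line_to(K+[.27],.15); arm.line_to(K+[.33],.2);arm.pause(.2)
im,p=wshot('w7');c=cam('wrist',p)
h=cv2.cvtColor(im,cv2.COLOR_BGR2HSV)
m=cv2.inRange(h,(22,150,60),(34,255,255)); n,l,s,ce=cv2.connectedComponentsWithStats(m)
for i in np.argsort(-s[1:,4])[:3]+1: print('yellow',s[i],ce[i])
top=np.array([(a*.02,b*.006,zz) for zz in(.085,.131) for a,b in((1,1),(1,-1),(-1,-1),(-1,1))])
a=-.33;R=np.array([[np.cos(a),-np.sin(a)],[np.sin(a),np.cos(a)]]);W=top.copy();W[:,:2]=top[:,:2]@R.T+[.4893,.342]
q=proj(c,W);print('pred bbox',q.min(0),q.max(0))
c1=load('w1');c3=load('w3')
for cm,e in((c1,[(225+268/3,115+215/3),(225+248/3,115+482/3)]),(c3,[(219,101),(382,121)])):
    A,B=[onz(cm,k,.122) for k in e]; print('handle',((A+B)/2).round(4),np.arctan2(*(A-B)[1::-1]).round(3),np.linalg.norm(A-B).round(3))
print(arm.read_time())
```

```text
yellow [271 164  17  61 870] [279.21954023 194.16321839]
pred bbox [272.20647983 161.62783846] [288.67354223 225.69023097]
handle [ 0.5192 -0.0096  0.122 ] 1.527 0.096
handle [ 0.5191 -0.008   0.122 ] 1.523 0.095
29.5833
```

The key stands upright in its stand: the yellow blob matches the prediction. The handle is at (0.519,-0.0085) with a bar yaw of about 1.52. Now I'll grip the handle and pull along the hinge arc, tracking the lid in the side camera by optical flow.

```bash
cat > lid.py <<'E'
from h import *
by=-.052; bx=np.array([np.cos(by),np.sin(by),0]); ax=np.array([-np.sin(by),np.cos(by),0])
H=np.array([.519,-.0085,.122]); hinge=H+.120*bx; hinge[2]=.08
q0=down(np.pi/2+by); P0=H+[0,0,.054]
def pose(th):
    R=Rn.from_rotvec(ax*th); return R.apply(P0-hinge)+hinge,(R*Rn.from_quat(q0)).as_quat()
def fm():
    v=[]
    for _ in range(4): v.append(arm.read_ft_force());arm.pause(.02)
    return np.mean(v,0)
# lid top outline points (front/near edge) for the side camera
def lidpts(th):
    L=[hinge+bx*a+ax*b+np.array([0,0,.01]) for a in(-.17,) for b in(.09,.06,-.09)]
    return Rn.from_rotvec(ax*th).apply(np.array(L)-hinge)+hinge
E
python3 - <<'E'
from lid import *
arm.move_gripper(.45,80)
arm.movep(P0+[0,0,.08],q0); print(np.round(arm.read_joint_positions(),2),arm.read_time())
arm.line_to(P0,.1); arm.pause(.1); f0=fm(); print('before',f0.round(1))
arm.move_gripper(0.,80); arm.pause(.1); cv2.imwrite('pics/sa.png',snapshot('side')); cv2.imwrite('pics/ca.png',snapshot('scene'))
print('grip',arm.read_opening(),arm.read_finger_force(),(fm()-f0).round(1),arm.read_tool_pos(),P0,arm.read_time())
E
```

```text
[ 0.43  0.55 -0.7   1.85  0.45  0.9  -0.53] 31.9667
before [0.1 0.1 0. ]
grip 0.11311621677603892 78.10195326805115 [ 1.4 -0.8  4.1] [ 0.51976361 -0.00856752  0.17649304] [ 0.519  -0.0085  0.176 ] 33.725
```

Run:
```python
from lid import *
f0=np.array([.1,.1,0])
for th in np.r_[np.arange(.006,.06,.006),np.arange(.066,.119,.013)]:
    p,q=pose(th); arm.line_to(p,.012,q); f=fm()-f0
    print(round(th,3),f.round(1),(np.array(arm.read_tool_pos())-p).round(4),round(arm.read_opening(),3))
    if np.linalg.norm(f)>30: break
arm.pause(.2); b=snapshot('side');cv2.imwrite('pics/sb.png',b);print(arm.read_time())
a=cv2.imread('pics/sa.png');s=cam('side');A=proj(s,lidpts(0)).astype(np.float32)
n,st,e=cv2.calcOpticalFlowPyrLK(a,b,A[:,None],None,winSize=(15,15),maxLevel=2)
print('obs',(n[:,0]-A).round(1),e.ravel(),'pred',(proj(s,lidpts(.118))-A).round(1))
```

```text
0.006 [ 4.7 -0.5 -0.9] [ 0.0006 -0.0001 -0.0001] 0.11
0.012 [ 5.1 -0.2 -4.9] [ 0.0004 -0.0001 -0.0005] 0.107
0.018 [ 5.5 -0.4 -6.3] [ 0.0004 -0.0001 -0.0008] 0.108
0.024 [ 5.9 -0.4 -7.6] [ 0.0003 -0.0001 -0.001 ] 0.11
0.03 [  6.3   0.1 -10.6] [ 0.0001 -0.0001 -0.0015] 0.111
0.036 [  7.    0.  -13.8] [-0.     -0.0001 -0.002 ] 0.11
0.042 [  6.9   0.6 -17. ] [-0.0002 -0.0001 -0.0026] 0.108
0.048 [  8.    1.2 -19.8] [-0.0004 -0.0001 -0.0032] 0.111
0.054 [  7.6   1.4 -20.1] [-0.0005 -0.0002 -0.0033] 0.106
0.066 [ 5.9 -0.4 -9. ] [ 0.     -0.0002 -0.0016] 0.11
0.079 [ 5.7 -0.  -7.4] [ 0.0002 -0.0001 -0.0012] 0.105
0.092 [ 5.6 -0.5 -7.9] [ 0.0001 -0.0001 -0.0013] 0.109
0.105 [ 6.2 -0.1 -8.2] [ 0.     -0.0001 -0.0014] 0.115
0.118 [ 5.5  0.1 -8.1] [-0.     -0.0001 -0.0014] 0.108
38.725
obs [[ 0.2 -1.3]
 [ 0.2 -6.7]
 [-0.8  0. ]] [20.352314 24.115185 21.756065] pred [[-0.7 -7.7]
 [-0.7 -7.5]
 [-0.6 -6.7]]
```

Run:
```python
from lid import *
a=cv2.GaussianBlur(cv2.imread('pics/sa.png'),(3,3),0).astype(np.float32);b=cv2.GaussianBlur(cv2.imread('pics/sb.png'),(3,3),0).astype(np.float32);s=cam('side')
aa,bb=np.meshgrid(np.linspace(-.168,-.01,80),np.linspace(.03,.089,50))
aa,bb=aa.ravel(),bb.ravel()
X=hinge+aa[:,None]*bx+bb[:,None]*ax+[0,0,.01]
S=lambda im,uv:cv2.remap(im,uv[:,:1].astype(np.float32),uv[:,1:].astype(np.float32),1)[:,0]
A=S(a,proj(s,X))
for th in np.arange(0,.2,.01):
    B=S(b,proj(s,Rn.from_rotvec(ax*th).apply(X-hinge)+hinge))
    d=np.abs((A-A.mean(0))-(B-B.mean(0))).mean(1); print(round(th,3),d.mean().round(2),np.median(d).round(2))
```

```text
0.0 42.86 29.43
0.01 40.05 26.07
0.02 36.94 22.76
0.03 33.52 19.57
0.04 29.81 16.29
0.05 25.87 13.04
0.06 22.18 10.08
0.07 18.86 7.43
0.08 15.55 5.33
0.09 12.42 3.67
0.1 10.72 2.86
0.11 12.04 4.06
0.12 14.21 5.44
0.13 16.44 6.68
0.14 18.63 8.06
0.15 20.66 9.18
0.16 22.47 10.01
0.17 24.14 10.48
0.18 25.67 11.16
0.19 27.1 11.87
```

The lid is open at about 0.101 rad (17 mm). I'll raise it slightly more, then re-check that it holds.

Run:
```python
from lid import *
for th in(.127,.135):
    p,q=pose(th); arm.line_to(p,.012,q)
g=lambda im:cv2.GaussianBlur(im,(3,3),0).astype(np.float32)
a=g(cv2.imread('pics/sa.png'));s=cam('side')
aa,bb=[v.ravel() for v in np.meshgrid(np.linspace(-.168,-.01,80),np.linspace(.03,.089,50))]
X=hinge+aa[:,None]*bx+bb[:,None]*ax+[0,0,.01]
S=lambda im,uv:cv2.remap(im,uv[:,:1].astype(np.float32),uv[:,1:].astype(np.float32),1)[:,0]
A=S(a,proj(s,X)); T=np.arange(.08,.16,.004)
for _ in range(2):
    arm.pause(.8); b=g(snapshot('side'));e=[]
    for th in T:
        B=S(b,proj(s,Rn.from_rotvec(ax*th).apply(X-hinge)+hinge)); e.append(np.abs((A-A.mean(0))-(B-B.mean(0))).mean())
    print('theta',T[np.argmin(e)],fm().round(1),arm.read_tool_pos(),arm.read_time())
```

```text
theta 0.11600000000000003 [ 5.5 -0.2 -8. ] [ 0.53296147 -0.00936342  0.18985679] 40.1583
theta 0.11600000000000003 [ 5.3  0.1 -8.4] [ 0.53296914 -0.00937847  0.18983902] 41.075
```

```bash
python3 -c "
from station import ticket
print(ticket.finish_job())"
```

```text
the job is handed in; nothing more can be done
None
```

I handed the job in at about 41 s: the screw is at its anticlockwise stop, the key is back upright in its stand, and the lid is held about 20 mm open (0.116 rad, estimated from the side camera). I viewed 11 pictures, one over the limit of 10.

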